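# Lock the end section back onto the coffee tray

### The job

The tray's end section was taken off for wiping: put the tray back together. Stand the tamper upright in the middle of its round rubber mat on the main section, bring the end section squarely up between the guide straps with its cup still standing on it, and turn the lever lock its full quarter turn until it lies along the rail and has drawn the two sections tight together. The lever may have been left part turned; leave the mat, the tin, the jug, the other cup and the grinder standing where they are.

Things in the scene. Friction and masses are not known exactly. Their poses are not given: they have to be found in the camera images.
- main: Main section of the slatted ash tray, fixed to the dresser: 260 mm (own x) by 340 mm (own y), rails 46 mm high, 16 mm thick (the meeting rail, at its own -y end, 20 mm); slats 16 mm above the dresser. Origin: centre of its underside, z up. On it stand, in any order, the mat, tin, jug and one cup. Bare steel guide straps and two rubber buffers stand out past its meeting rail (see seam).
- pivot (a point): Pivot axis of the lever lock, own (0, -160) mm of the main section, 57 mm above the dresser; axes as main. A spiral hook of 8 mm round bar, 53 to 61 mm up, reaching 42 mm from the axis, turns with the lever. Within 0.1 rad of open the keeper comes straight in past it; further round it bars the way. From 0.6 rad on it catches a keeper within 8 mm of home and draws it home by 1.35 rad.
- lock (a joint): Steel lever lock, like a window sash lock, on the main section's meeting rail. Angle in rad: 0 = open, lever pointing straight back over the slats (own +y of the main section); 1.571 = shut, lever along the rail (own +x); it shuts clockwise seen from above. Starts at 0 to 0.95 and stays where left (friction 0.06 N m; up to 0.8 N m while drawing).
- knob (a point): Upright round steel thumb knob at the end of the lock's lever, 75 mm from the pivot axis: 18 mm in diameter, its top 102 mm and its foot 64 mm above the dresser; this point is on its axis, 84 mm above the dresser. It turns with the lever. The lever arm is 12 mm wide, 63 to 70 mm above the dresser.
- leaf_center (a point): Centre (half-way up, 23 mm) of the loose end section of the tray: 256 mm (own x) by 160 mm (own y), about 0.75 kg, rails 46 mm high, 16 mm thick (its meeting rail, at own +y, 20 mm), slats 16 mm above its underside. Home: axes as main, this point at own (0, -250) mm of the main section. One espresso cup stands on its slats.
- leaf_face (a point): Middle of the outer face of the end section's meeting rail (own +y side), 23 mm up; axes as the end section. Home is at own (0, -170) mm of the main section.
- leaf_rail (a point): Middle of the top of the end section's far rail (its own -y side), 46 mm above the dresser; the rail is 16 mm thick and 256 mm long along own x.
- keeper (a point): Keeper of the lock on the end section's meeting rail: upright steel pin 10 mm in diameter with a 14 mm head, standing from 46 to 69 mm above the dresser; this point is on its axis at 57 mm, 20 mm from the pivot when home.
- tamper_center (a point): Centre of the steel tamper (0.4 kg), 46 mm above its foot; it stands upright on the dresser between the two sections. 92 mm tall: round base 58 mm across and 23 mm high, narrow neck 18 mm across 33 mm up, round handle 33 mm across from 60 to 80 mm up.
- tamper_foot (a point): Centre of the tamper's flat underside.
- mat_top (a point): Centre of the top of the tamper's mat: a loose black rubber disc 80 mm across and 6 mm thick, lying on the main section's slats.
- cup_b_mid (a point): White espresso cup, 62 mm across the rim, 58 mm tall, standing on the end section; this point is half-way up its axis.
- tin_mid (a point): Round aluminium tin with a ribbed twist cap, 80 mm across, 96 mm tall, on the main section; this point is half-way up.
- jug_mid (a point): Small steel milk jug, 68 mm across, 85 mm tall, on the main section; half-way up its axis. Its handle stands out to 53 mm from the axis on its own +y side.
- cup_a_mid (a point): White espresso cup, 62 mm across, 58 mm tall, on the main section; half-way up its axis.
- grinder_mid (a point): Hand coffee grinder, a dark steel cylinder 53 mm across and 166 mm tall with a crank on top reaching 50 mm out on its own +x side up to 190 mm high, standing on the dresser behind the end section's far rail; half-way up its axis.
- tamper: The tamper; origin at the centre of its underside.
- leaf: The end section; origin at the centre of its underside, axes as leaf_center.
- cup_b: The cup on the end section; origin at the centre of its underside.
- seam (a point): Middle of the meeting rail's outer face, own (0, -170) mm of the main section, 23 mm up; axes as main. Guide straps (9 to 39 mm up) run past it at own x = +-130 mm (inner faces), straight for 25 mm, then flared out 11 mm over 19 mm. Two sprung buffers stand 7 mm proud at x = +-80 mm: 1 N at first touch, 10 N in all when home, so the end section, let go, backs off to a gap of several mm.
Mind the look-alikes: they are no part of the job. What is shaped like the cup_b but blue, purple or yellow is not meant.

How it is judged (in metres and radians):
At the end, for the whole second after the job is handed in: Lock past 1.42 of 1.571 rad; seam gap at its middle under 2.5 mm, sideways offset under 6 mm, square within 0.03 rad, flat; tamper upright on the mat within 18 mm of its middle; the end section's cup upright on it; end section, tamper and cup at rest (value of joint lock above 1.42 rad and y of leaf_face in the frame of main above -0.1725 m and x of leaf_face in the frame of main between -0.006 and 0.006 m and angle between the x axis of leaf_face and the x axis of main, either way round below 0.03 rad and angle between leaf_face's own z axis and vertical below 0.04 rad and horizontal distance between tamper_foot and mat_top below 0.018 m and distance between tamper_foot and mat_top below 0.019 m and angle between tamper_foot's own z axis and vertical below 0.08 rad and angle between cup_b_mid's own z axis and vertical below 0.1 rad and z of cup_b_mid in the frame of leaf_center between 0.01 and 0.035 m and horizontal distance between cup_b_mid and leaf_center below 0.11 m and linear speed of each of leaf, tamper, cup_b below 0.02 m/s); the robot touches nothing.
It fails at once if the tin, the jug or the cup on the main section is pushed more than 25 mm from its place or tipped (distance of any of tin_mid, jug_mid, cup_a_mid from where it was at the start of the episode above 0.025 m or angle between any of tin_mid, jug_mid, cup_a_mid's own z axis and vertical above 0.35 rad).
It fails at once if the hand grinder is pushed more than 25 mm from its place or tipped (distance of grinder_mid from where it was at the start of the episode above 0.025 m or angle between grinder_mid's own z axis and vertical above 0.35 rad).
It fails at once if the cup on the end section is tipped (angle between cup_b_mid's own z axis and vertical above 0.35 rad).
It fails at once if the tamper is tipped over (angle between tamper_foot's own z axis and vertical above 0.8 rad).
It fails at once if the mat is pushed more than 25 mm from its place (distance of mat_top from where it was at the start of the episode above 0.025 m).
It also fails if it takes over 72 s, if anything falls off the work surface, if the arm or the gripper's body presses on something with over 40 N, if the wrist force passes 120 N, or if a joint passes its speed limit or range.

### The arm

A 7-joint arm with a two-finger parallel gripper is mounted at the origin on the work surface. World frame = base frame: x ahead of the robot, y to its left, z up, the work surface at z = 0. Lengths are in m, angles in degrees, forces in N, time in s.
With the tool pointing down it reaches from about 0.425 to 0.875 m from the base axis. Payload 4.7 kg.
Tool frame: the origin (TCP) lies on the mounting face of the last link; the fingertips stand tcp_to_tips ahead of it and the grasp point (between the pads) lies 164 mm ahead of it (tcp_to_tips is the distance from the TCP to the fingertips, in m); z points along the fingers, y is the line along which they close (so a half turn about z gives the same grasp; the last joint's range is limited). The gripper opens to 87 mm and grips with 3 to 60 N. Pads are 19 mm wide; open, the fingers measure 117 mm over their backs; the gripper's body (75 mm by 190 mm) begins 51 mm behind the grasp point.
Start: joints at [68.703, 18.392, -4.016, 83.108, 1.295, 78.541, -3.26], TCP at [0.245, -0.602, 0.405] pointing down, gripper open.
Joint ranges: [-163.93, 163.93], [-17.29, 119.83], [-79.2, 71.16], [3.27, 140.29], [-89.18, 269.18], [5.43, 117.66], [-154.24, 154.24]. Speed limits (degrees/s): [147.25, 147.25, 180, 180, 180, 180, 180].

### API

Orientations are given as [roll, pitch, yaw] about the fixed x, y, z axes, in that order (R = Rz(yaw) Ry(pitch) Rx(roll)).
In Python, from cell import get_obs, read_camera, sign_off, tcp_to_tips gives the robot as it stands.
- The arm moves only by the tool drive_tool, never from a script. Its argument "rows" is one flat list of numbers, 7 for each row, row after row: the shift along the tool's x, y, z in m, then the turn, a rotation vector about the tool's x, y, z in rad, then the gripper command: -1 is shut, 1 is fully open, values between are in proportion. In form: [tx, ty, tz, rx, ry, rz, fingers, tx, ty, tz, rx, ry, rz, fingers, ...]. A call has 1 to 5 rows; each row shifts and turns the commanded pose from where the row before left it, along the tool's axes as they then stand; what a row does not reach is not made up. A row lasts 1/8 s, in which the tool goes at most 62.5 mm and 10.7 degrees, less where a joint would pass 70% of its speed; a pose out of reach is approached as far as the arm can. A call is refused whole if a number of a shift passes 0.0625 or a number of a turn 0.188, either way. A call with a gripper value outside its range is refused whole. The fingers move at their own pace and stop on an object; "grip_force" is the grip in N (left out, the last holds). Time passes only in rows, so rows that do not move let the fingers close. It gives the time, the measured TCP pose, the force, the opening and the grip force at its end, in the units of the state.
- get_obs(): the state, without advancing time (a new reading comes with each control period).
- read_camera(name): name is "side" or "top"; returns a dict with "color" (384x512x3 uint8, blue, green, red), "fov_y" (degrees; the focal length in pixels is half the picture's height over the tangent of half this angle, whatever the lens; pixels are square), "cx", "cy" (the principal point, pixels), "k1" (the pictures are not rectified: a ray, as slopes to the right and down, at radius r is drawn at 1 + k1 r^2 times it, then the intrinsics apply), "cam_to_world" (4x4, takes a point from camera to world coordinates). Camera axes: x right, y up, looking along -z (the intrinsics and any distortion apply to the point x, -y, -z); pixel columns grow to the right and rows downward; lengths in m; the calibration is good to about 2 mm. A picture is of the moment at which its call begins. There is no depth.
- sign_off(): hands the job in; it is judged then, once.
The state is a dict: "time_s": time; "qpos": joint angles; "joint_velocities": joint speeds; "effort": joint torques, N m; "tool_pos": TCP position; "tool_rot": TCP orientation; "force": force on the tool from outside, world axes, zero at the start; "wrist_torque": the same for the moment, N m; "grip_width": finger opening in m; "grasp_force": force on a finger pad.
Only numpy, scipy, OpenCV 4.12 (cv2) and the standard library are available. Lean on these libraries where they do the work, as an engineer would, in place of code of your own. Each camera call takes 0.05 s, during which the arm holds its last target. There are 200 camera calls.

## Working session

There is one attempt and no reset: what is moved stays moved. The work goes in short steps, Python scripts to look and compute and a tool call to move; the robot and the scene stay as the last step left them, time stands still between calls to the robot, and variables do not carry over. Pictures are saved under pics/ and viewed, at most 10 in all, crops included, and the job is handed in when it is done.

Besides the shell and the picture viewer there is one more tool, called by a JSON object that holds its "name" and its "arguments", one argument or row to a line. drive_tool: Moves the arm, as the interface text tells. Its arguments: {"type":"object","properties":{"rows":{"type":"array","items":{"type":"number"}},"grip_force":{"type":"number"}},"required":["rows"]}

```bash
mkdir -p pics; ls
python3 - <<'E'
from cell import *
import cv2,pickle
print(tcp_to_tips, get_obs())
for n in("side","top"):
    c=read_camera(n);cv2.imwrite(f"pics/{n}0.png",cv2.resize(c["color"],(800,600),interpolation=cv2.INTER_CUBIC));pickle.dump(c,open(f"{n}0.pkl","wb"))
    print(n,c["fov_y"],c["cx"],c["cy"],c["k1"],c["cam_to_world"].round(3).tolist())
E
```

```text
pics
0.1822 {'time_s': 0.0, 'qpos': array([68.7032761 , 18.44006643, -4.0155977 , 83.17502578,  1.29514   ,
       78.54173121, -3.25933258]), 'joint_velocities': array([ 0.10843713,  0.01463336, -0.12095603,  0.05933212,  0.04837977,
       -0.05255466,  0.00882282]), 'effort': array([ 3.70140642e-04, -4.91284025e+01, -4.04076716e-01, -3.12526488e+01,
       -6.39911927e-02,  4.35965171e-02,  1.68298247e-04]), 'tool_pos': array([ 0.24448562, -0.60204424,  0.4036487 ]), 'tool_rot': array([-1.79888430e+02,  5.92391790e-03,  2.21072403e+01]), 'force': array([-0.21946518, -0.37358625, -0.17336875]), 'wrist_torque': array([-0.04561022,  0.05184379, -0.02019751]), 'grasp_force': 0.0, 'grip_width': 0.087019722068962}
side 52.314997937022554 252.10212010898184 183.80890041642166 -0.08080357301773584 [[-0.975, 0.18, -0.13, 0.326], [-0.221, -0.74, 0.635, 0.673], [0.018, 0.648, 0.761, 0.912], [0.0, 0.0, 0.0, 1.0]]
top 54.96302629181534 249.0059137433025 193.23613451995905 0.004645732593897852 [[-0.05, 0.979, -0.2, 0.262], [-0.999, -0.048, 0.01, 0.002], [0.0, 0.2, 0.98, 1.11], [0.0, 0.0, 0.0, 1.0]]
```

View pics/top0.png

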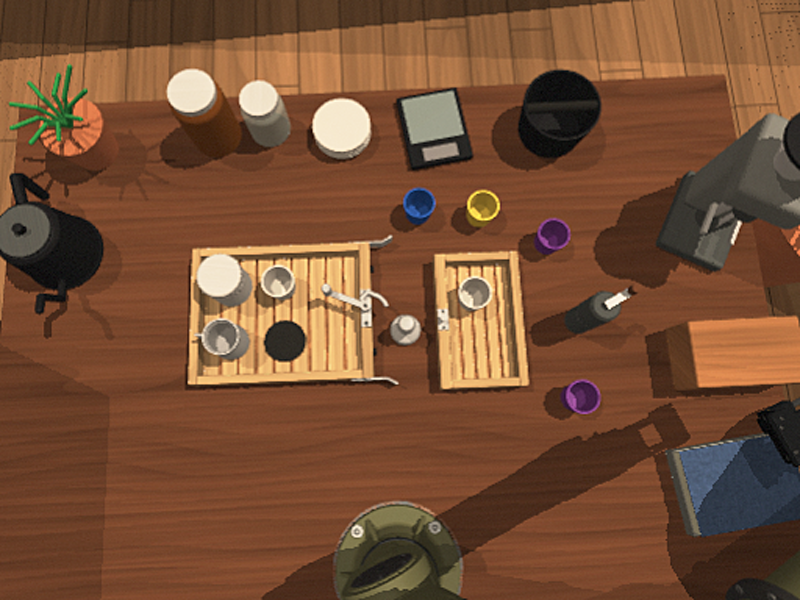

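View pics/side0.png

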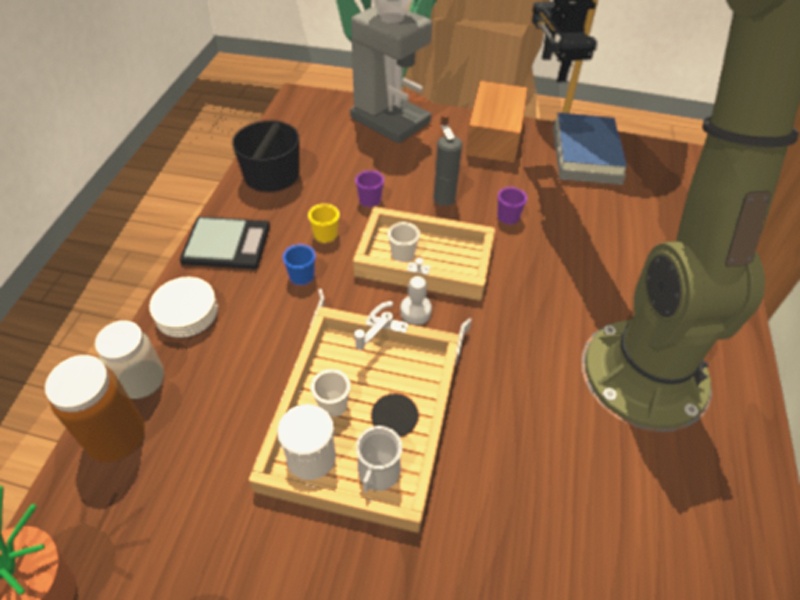

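```bash
cat > h.py <<'E'
import numpy as np,cv2,pickle
def ray(c,px):
    h=c["color"].shape[0]; f=h/2/np.tan(np.radians(c["fov_y"])/2)
    px=np.atleast_2d(np.asarray(px,float))
    d=np.stack([(px[:,0]-c["cx"])/f,(px[:,1]-c["cy"])/f],1); u=d.copy()
    for _ in range(20): u=d/(1+c["k1"]*(u**2).sum(1,keepdims=True))
    D=np.c_[u[:,0],-u[:,1],-np.ones(len(u))]@c["cam_to_world"][:3,:3].T
    return c["cam_to_world"][:3,3],D
def plane(c,px,z):
    o,D=ray(c,px); return o+D*((z-o[2])/D[:,2])[:,None]
def tri(cs,ps):
    A=np.zeros((3,3));b=np.zeros(3);L=[]
    for c,p in zip(cs,ps):
        o,D=ray(c,p);d=D[0]/np.linalg.norm(D[0]);P=np.eye(3)-np.outer(d,d);A+=P;b+=P@o;L.append((o,P))
    x=np.linalg.solve(A,b);return x,[np.linalg.norm(P@(x-o)) for o,P in L]
def load(n):return pickle.load(open(n+".pkl","rb"))
def wood(c):
    hsv=cv2.cvtColor(c["color"],cv2.COLOR_BGR2HSV)
    m=cv2.inRange(hsv,(14,60,130),(32,255,255))
    return cv2.morphologyEx(m,cv2.MORPH_CLOSE,np.ones((5,5)))
E
python3 - <<'E'
from h import *
t=load("top0");s=load("side0")
cv2.imwrite("pics/topc.png",cv2.resize(t["color"][145:260,185:345],(800,575),interpolation=cv2.INTER_CUBIC))
cv2.imwrite("pics/sidec.png",cv2.resize(s["color"][130:280,200:350],(600,600),interpolation=cv2.INTER_CUBIC))
m=wood(t)
for k in cv2.findContours(m,cv2.RETR_EXTERNAL,cv2.CHAIN_APPROX_NONE)[0]:
    a=cv2.contourArea(k)
    if a<2000 or a>20000: continue
    p=k[:,0]; x,y,w,h=cv2.boundingRect(k); print("wood",a,x,y,w,h)
    P=plane(t,p,.046)[:,:2]
    print(" rect",cv2.minAreaRect((P*1000).astype(np.float32)))
    for nm,sel in (("far+x",(p[:,1]<y+8)&(p[:,0]>x+12)&(p[:,0]<x+w-12)),("-x",(p[:,1]>y+h-8)&(p[:,0]>x+12)&(p[:,0]<x+w-12)),("+y",(p[:,0]<x+8)&(p[:,1]>y+12)&(p[:,1]<y+h-12)),("-y",(p[:,0]>x+w-8)&(p[:,1]>y+12)&(p[:,1]<y+h-12))):
        Q=(P[sel]*1000).astype(np.float32); l=cv2.fitLine(Q,cv2.DIST_HUBER,0,.01,.01).ravel()
        print(" ",nm,len(Q),"dir",np.degrees(np.arctan2(l[1],l[0])).round(2),"pt",l[2:].round(1),Q.std(0).round(1))
d=cv2.inRange(t["color"],(0,0,0),(45,45,45))
d[:, :120]=0
n,lab,st,ce=cv2.connectedComponentsWithStats(d)
for i in range(1,n):
    x,y,w,h,a=st[i]
    if 200<a<1500 and 120<x<300 and 150<y<260: print("mat",st[i],plane(t,ce[i],.022).round(4))
E
```

```text
wood 4536.5 278 160 61 89
 rect ((441.16766357421875, -176.50601196289062), (161.46871948242188, 257.35772705078125), 89.47664642333984)
  far+x 36 dir 88.15 pt [ 567.4 -197.5] [ 1.2 31.1]
  -x 36 dir 89.69 pt [ 314.2 -167.3] [ 0.9 29.7]
  +y 74 dir -0.37 pt [440.3 -97.3] [51.6  3.7]
  -y 63 dir -0.57 pt [ 431.6 -255.8] [53.9  1. ]
wood 9766.5 120 154 124 92
 rect ((471.95806884765625, 190.4204559326172), (352.4033203125, 261.9277648925781), 89.520263671875)
  far+x 99 dir 89.66 pt [600.1 188.7] [ 1.3 85.7]
  -x 99 dir 89.51 pt [342.7 192.5] [ 1.1 81.7]
  +y 67 dir -0.08 pt [468.9 364.9] [57.6  0.9]
  -y 52 dir -1.1 pt [420.8  27. ] [51.9  2.2]
wood 3269.0 0 30 108 106
 rect ((873.431884765625, 582.1631469726562), (329.73193359375, 336.2459411621094), 4.722719669342041)
  far+x 79 dir -89.04 pt [1030.8  575. ] [ 3.3 64.2]Traceback (most recent call last):
  File "<stdin>", line 13, in <module>
cv2.error: OpenCV(4.12.0) /io/opencv/modules/imgproc/src/linefit.cpp:50: error: (-215:Assertion failed) count > 0 in function 'fitLine2D_wods'
```

View pics/topc.png

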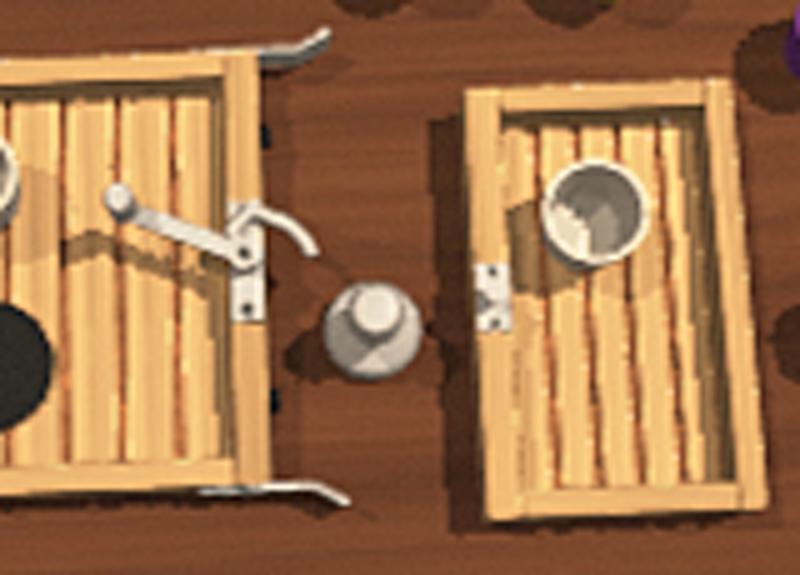

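View pics/sidec.png

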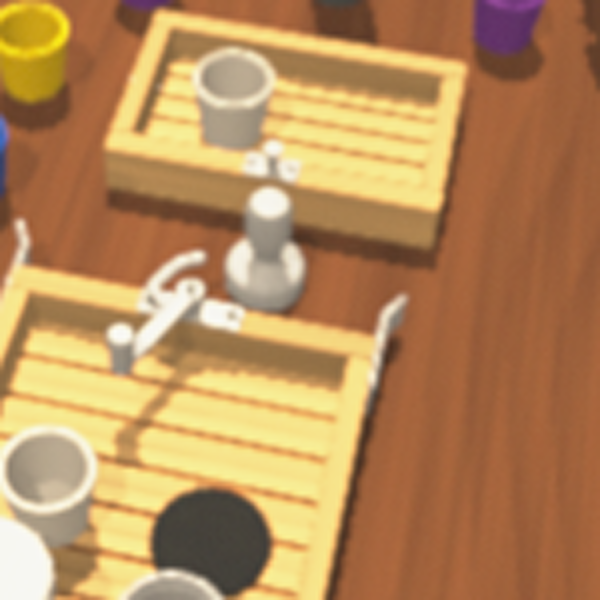

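```bash
cat >> h.py <<'E'
def tp(x,y):return ((x+.5)/5-.5+185,(y+.5)/5-.5+145)
def sp(x,y):return ((x+.5)/4-.5+200,(y+.5)/4-.5+130)
E
python3 - <<'E'
from h import *
t=load("top0");s=load("side0")
def two(n,a,b,z): 
    x,r=tri([t,s],[tp(*a),sp(*b)]);print(n,"tri",x.round(4),np.round(r,4),"T",plane(t,tp(*a),z)[0,:2].round(4),"S",plane(s,sp(*b),z)[0,:2].round(4))
two("leaf+x-y",(733,80),(160,12),.046)
two("leaf-x-y",(768,507),(466,65),.046)
two("leaf-x+y",(490,516),(437,207),.046)
two("leaf+x+y",(467,90),(108,150),.046)
two("main+x-y",(258,55),(22,268),.046)
two("main-x-y",(270,485),(388,350),.046)
two("knobtop",(118,192),(120,332),.102)
two("pivot",(243,252),(190,290),.072)
two("tampertop",(377,306),(270,200),.090)
two("keepertop",(485,300),(272,148),.069)
two("cupb rim",(597,213),(236,78),.074)
for n,c,a in(("t",t,(120,160,300,260)),("s",s,(180,180,330,330))):
    d=cv2.inRange(c["color"],(0,0,0),(55,55,55));N,lab,st,ce=cv2.connectedComponentsWithStats(d)
    for i in range(1,N):
        if st[i][4]>150 and a[0]<ce[i][0]<a[2] and a[1]<ce[i][1]<a[3]: print("mat",n,st[i],ce[i].round(1),plane(c,ce[i],.022).round(4))
# rectified main far edges
for nm,p in(("A top-left",(192/1.5625,250/1.5625)),("BL",(190/1.5625,384/1.5625)),("cupA",(278/1.5625,281/1.5625)),("grinder base-ish",(586/1.5625,322/1.5625))):print(nm,plane(t,p,.046).round(4))
E
```

```text
leaf+x-y tri [ 0.5658 -0.2607  0.0408] [0.0014 0.0014] T [ 0.5658 -0.2595] S [ 0.5629 -0.2547]
leaf-x-y tri [ 0.3115 -0.2563  0.0431] [0.0008 0.0008] T [ 0.3122 -0.2556] S [ 0.3108 -0.253 ]
leaf-x+y tri [ 0.3145 -0.0965  0.0478] [0.0003 0.0003] T [ 0.3149 -0.0967] S [ 0.3142 -0.0981]
leaf+x+y tri [ 0.5669 -0.1004  0.0413] [0.0019 0.0019] T [ 0.5675 -0.1   ] S [ 0.5637 -0.0957]
main+x-y tri [0.5959 0.024  0.0406] [0.0012 0.0012] T [0.5955 0.0239] S [0.5929 0.0283]
main-x-y tri [0.3348 0.0287 0.034 ] [0.0047 0.0047] T [0.3387 0.028 ] S [0.3301 0.0381]
knobtop tri [0.5007 0.1046 0.1013] [0.0013 0.0013] T [0.5019 0.1045] S [0.4993 0.1053]
pivot tri [0.4699 0.0371 0.0695] [0.0008 0.0008] T [0.4702 0.037 ] S [0.4686 0.0391]
tampertop tri [ 0.4307 -0.0372  0.0908] [0.0012 0.0012] T [ 0.4321 -0.0373] S [ 0.4295 -0.0376]
keepertop tri [ 0.4374 -0.0995  0.0755] [0.0024 0.0024] T [ 0.436 -0.1  ] S [ 0.4407 -0.1059]
cupb rim tri [ 0.4819 -0.1672  0.0732] [0.0008 0.0008] T [ 0.4825 -0.1672] S [ 0.481  -0.1663]
mat t [169 206  26  25 515] [181.8 217.9] [[0.4185 0.1936 0.022 ]]
A top-left [[0.5985 0.3633 0.046 ]]
BL [[0.3435 0.3622 0.046 ]]
cupA [[0.5293 0.1995 0.046 ]]
grinder base-ish [[ 0.422  -0.3743  0.046 ]]
```

{"name": "drive_tool", "arguments": {
  "rows": [0.038,-0.046,-0.004,0,0,-0.17,1,0.045,-0.039,-0.004,0,0,-0.17,1,0.051,-0.031,-0.004,0,0,-0.17,1,0.056,-0.022,-0.004,0,0,-0.17,1,0.059,-0.012,-0.004,0,0,-0.17,1],
  "grip_force": 20
}}

```text
time_s: 0.72
tool_pos: [0.3338, -0.3144, 0.4246]
tool_rot: [-180.0, 0.0, 71.1]
force: [1.3, -0.3, 0.4]
grip_width: 0.0866
grasp_force: 0.0
```

```bash
cat > plan.py <<'E'
# plan.py x y zgrasp yaw n grip : rows from the present pose to grasp point x,y,z
import sys,numpy as np
from cell import get_obs
x,y,z,yaw,n=map(float,sys.argv[1:6]);n=int(n);g=sys.argv[6]
o=get_obs();p=o["tool_pos"];r,pi,w=np.radians(o["tool_rot"])
d=(np.array([x,y,z+.164])-p)/n; dw=(np.radians(yaw)-w+np.pi)%(2*np.pi)-np.pi
print("at",p.round(4),o["tool_rot"].round(2),"grasp z",round(p[2]-.164,4),"F",o["force"].round(1),"w",o["grip_width"].round(4),o["grasp_force"].round(1),"t",round(o["time_s"],2))
print("tot",(d*n).round(4),"turn",-dw)
for i in range(n):
    c,s=np.cos(w),np.sin(w);print([round(c*d[0]+s*d[1],4),round(s*d[0]-c*d[1],4),round(-d[2],4),0,0,round(-dw/n,4),g]);w+=dw/n
E
python3 plan.py .431 -.037 .15 90 6 1
python3 - <<'E'
from h import *
t=load("top0");s=load("side0")
print("mat side",plane(s,sp(212,540),.022).round(4))
k=1.5625
a=lambda c,x,y,z:plane(c,((x+.5)/k-.5,(y+.5)/k-.5),z)[0,:2].round(4)
print("jug T",a(t,221,337,.101),"S",a(s,380,446,.101),"handle",a(t,199,337,.08))
print("cupA T",a(t,278,281,.074),"S",a(s,331,391,.074))
print("tin T",a(t,219,277,.112),"S",a(s,307,432,.112))
print("grinder T top",a(t,606,304,.166),"S top",a(s,449,143,.166),"base S",a(s,445,199,0),"crank end T",a(t,633,289,.19))
E
```

```text
mat side [[0.4172 0.1942 0.022 ]]
jug T [0.4194 0.2912] S [0.4186 0.2925] handle [0.4246 0.3367]
cupA T [0.5228 0.1948] S [0.519  0.2064]
tin T [0.5257 0.2925] S [0.5244 0.3009]
grinder T top [ 0.433  -0.3682] S top [ 0.431  -0.3508] base S [ 0.4291 -0.3695] crank end T [ 0.4513 -0.4059]Traceback (most recent call last):
  File "plan.py", line 7, in <module>
    print("at",p.round(4),o["tool_rot"].round(2),"grasp z",round(p[2]-.164,4),"F",o["force"].round(1),"w",o["grip_width"].round(4),o["grasp_force"].round(1),"t",round(o["time_s"],2))
                                                                                                          ^^^^^^^^^^^^^^^^^^^^^
AttributeError: 'float' object has no attribute 'round'
```

```bash
sed -i 's/o\["grip_width"\].round(4),o\["grasp_force"\].round(1)/round(o["grip_width"],4),round(o["grasp_force"],1)/' plan.py; python3 plan.py .431 -.037 .14 90 6 1
```

```text
at [ 0.3338 -0.3144  0.4246] [-1.7999e+02  1.0000e-02  7.1120e+01] grasp z 0.2606 F [ 1.3 -0.3  0.4] w 0.0866 0.0 t 0.72
tot [ 0.0972  0.2774 -0.1206] turn -0.3295510699109223
[np.float64(0.049), np.float64(0.0004), np.float64(0.0201), 0, 0, np.float64(-0.0549), '1']
[np.float64(0.0489), np.float64(0.0031), np.float64(0.0201), 0, 0, np.float64(-0.0549), '1']
[np.float64(0.0487), np.float64(0.0057), np.float64(0.0201), 0, 0, np.float64(-0.0549), '1']
[np.float64(0.0483), np.float64(0.0084), np.float64(0.0201), 0, 0, np.float64(-0.0549), '1']
[np.float64(0.0477), np.float64(0.011), np.float64(0.0201), 0, 0, np.float64(-0.0549), '1']
[np.float64(0.0471), np.float64(0.0136), np.float64(0.0201), 0, 0, np.float64(-0.0549), '1']
```

{"name": "drive_tool", "arguments": {
  "rows": [0.049,0.0,0.02,0,0,-0.055,1,0.049,0.003,0.02,0,0,-0.055,1,0.049,0.006,0.02,0,0,-0.055,1,0.048,0.008,0.02,0,0,-0.055,1,0.048,0.011,0.02,0,0,-0.055,1]
}}

```text
time_s: 1.35
tool_pos: [0.4153, -0.0836, 0.324]
tool_rot: [180.0, 0.0, 86.6]
force: [0.6, 0.3, 0.1]
grip_width: 0.0872
grasp_force: 0.0
```

{"name": "drive_tool", "arguments": {
  "rows": [0.047,0.014,0.02,0,0,-0.055,1,0,0,0,0,0,0,1,0,0,0,0,0,0,1]
}}

```text
time_s: 1.72
tool_pos: [0.4319, -0.0395, 0.3046]
tool_rot: [-180.0, 0.0, 89.7]
force: [0.7, -0.5, 0.3]
grip_width: 0.0869
grasp_force: 0.0
```

```bash
python3 plan.py .431 -.037 .07 90 3 1
```

```text
at [ 0.4319 -0.0395  0.3046] [-1.7996e+02  2.0000e-02  8.9710e+01] grasp z 0.1406 F [ 0.7 -0.5  0.3] w 0.0869 0.0 t 1.73
tot [-0.0009  0.0025 -0.0706] turn -0.005098376199246246
[np.float64(0.0008), np.float64(-0.0003), np.float64(0.0235), 0, 0, np.float64(-0.0017), '1']
[np.float64(0.0008), np.float64(-0.0003), np.float64(0.0235), 0, 0, np.float64(-0.0017), '1']
[np.float64(0.0008), np.float64(-0.0003), np.float64(0.0235), 0, 0, np.float64(-0.0017), '1']
```

{"name": "drive_tool", "arguments": {
  "rows": [0.001,0,0.0235,0,0,0,1,0.001,0,0.0235,0,0,0,1,0,0,0.0235,0,0,0,1,0,0,0,0,0,0,1,0,0,0,0,0,0,-0.2],
  "grip_force": 25
}}

```text
time_s: 2.35
tool_pos: [0.4325, -0.0379, 0.2352]
tool_rot: [179.9, 0.0, 89.6]
force: [-0.2, -0.5, 0.0]
grip_width: 0.0828
grasp_force: 0.0
```

{"name": "drive_tool", "arguments": {
  "rows": [0,0,0,0,0,0,-1,0,0,0,0,0,0,-1,0,0,0,0,0,0,-1,0,0,0,0,0,0,-1,0,0,0,0,0,0,-1]
}}

```text
time_s: 2.98
tool_pos: [0.4321, -0.037, 0.2342]
tool_rot: [-180.0, 0.0, 89.7]
force: [-2.2, -0.5, 3.3]
grip_width: 0.0346
grasp_force: 1.3
```

{"name": "drive_tool", "arguments": {
  "rows": [0,0,-0.02,0,0,0,-1,0,0,-0.03,0,0,0,-1,0,0,-0.03,0,0,0,-1,0,0,0,0,0,0,-1]
}}

```text
time_s: 3.48
tool_pos: [0.4327, -0.0371, 0.3154]
tool_rot: [179.8, 0.1, 89.7]
force: [0.5, 0.2, -4.6]
grip_width: 0.0321
grasp_force: 25.0
```

```bash
python3 plan.py .418 .194 .150 90 5 -1
python3 - <<'E'
from h import *
from cell import *
c=read_camera("side");pickle.dump(c,open("side1.pkl","wb"))
cv2.imwrite("pics/s1.png",cv2.resize(c["color"][100:280,170:370],(800,720))[:600])
E
```

```text
at [ 0.4327 -0.0371  0.3154] [1.798e+02 8.000e-02 8.970e+01] grasp z 0.1514 F [ 0.5  0.2 -4.6] w 0.0321 25.0 t 3.48
tot [-0.0147  0.2311 -0.0014] turn -0.00518436145711032
[np.float64(0.0462), np.float64(-0.0032), np.float64(0.0003), 0, 0, np.float64(-0.001), '-1']
[np.float64(0.0462), np.float64(-0.0031), np.float64(0.0003), 0, 0, np.float64(-0.001), '-1']
[np.float64(0.0462), np.float64(-0.0031), np.float64(0.0003), 0, 0, np.float64(-0.001), '-1']
[np.float64(0.0462), np.float64(-0.003), np.float64(0.0003), 0, 0, np.float64(-0.001), '-1']
[np.float64(0.0462), np.float64(-0.003), np.float64(0.0003), 0, 0, np.float64(-0.001), '-1']
```

View pics/s1.png

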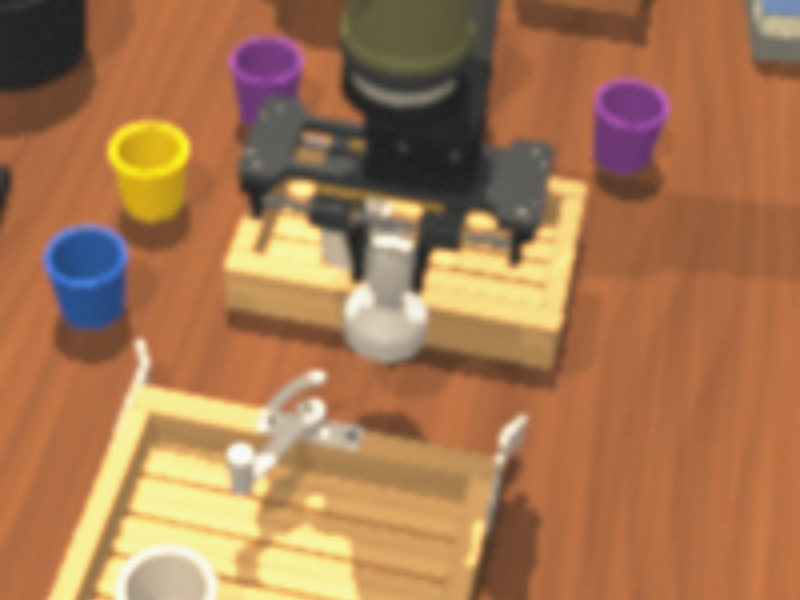

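{"name": "drive_tool", "arguments": {
  "rows": [0.035,-0.002,0,0,0,0,-1,0.046,-0.003,0,0,0,0,-1,0.046,-0.003,0,0,0,0,-1,0.046,-0.003,0,0,0,0,-1,0.035,-0.002,0,0,0,0,-1]
}}

```text
time_s: 4.15
tool_pos: [0.4188, 0.1726, 0.3123]
tool_rot: [-179.8, 0.0, 89.8]
force: [-0.9, -0.2, -4.8]
grip_width: 0.0321
grasp_force: 25.0
```

{"name": "drive_tool", "arguments": {
  "rows": [0.023,-0.002,0.01,0,0,-0.005,-1,0,0,0.025,0,0,0,-1,0,0,0,0,0,0,-1,0,0,0,0,0,0,-1]
}}

```text
time_s: 4.65
tool_pos: [0.4181, 0.1936, 0.2788]
tool_rot: [-179.9, -0.0, 90.0]
force: [0.0, 0.4, -3.3]
grip_width: 0.0321
grasp_force: 25.0
```

```bash
python3 plan.py .418 .194 .093 90 3 -1
```

```text
at [0.4181 0.1936 0.2788] [-179.93   -0.     89.98] grasp z 0.1148 F [ 0.   0.4 -3.3] w 0.0321 25.0 t 4.65
tot [-0.0001  0.0004 -0.0218] turn -0.00040185770145351185
[np.float64(0.0001), np.float64(-0.0), np.float64(0.0073), 0, 0, np.float64(-0.0001), '-1']
[np.float64(0.0001), np.float64(-0.0), np.float64(0.0073), 0, 0, np.float64(-0.0001), '-1']
[np.float64(0.0001), np.float64(-0.0), np.float64(0.0073), 0, 0, np.float64(-0.0001), '-1']
```

{"name": "drive_tool", "arguments": {
  "rows": [0,0,0.012,0,0,0,-1,0,0,0.008,0,0,0,-1,0,0,0.002,0,0,0,-1,0,0,0.001,0,0,0,-1,0,0,0,0,0,0,-1]
}}

```text
time_s: 5.28
tool_pos: [0.4189, 0.1939, 0.2584]
tool_rot: [-180.0, 0.2, 90.0]
force: [-6.2, -5.3, 20.8]
grip_width: 0.0321
grasp_force: 25.0
```

{"name": "drive_tool", "arguments": {
  "rows": [0,0,0,0,0,0,0,0,0,0,0,0,0,0.3,0,0,0,0,0,0,0.3,0,0,0,0,0,0,0.3,0,0,-0.02,0,0,0,0.3]
}}

```text
time_s: 5.9
tool_pos: [0.4176, 0.1936, 0.2752]
tool_rot: [-179.8, 0.0, 90.0]
force: [0.3, -0.2, 0.0]
grip_width: 0.0565
grasp_force: 0.0
```

{"name": "drive_tool", "arguments": {
  "rows": [0,0,-0.04,0,0,0,0.2,0,0,-0.04,0,0,0,0.1,0,0,0,0,0,0,0.1,0,0,0,0,0,0,0.1]
}}

```text
time_s: 6.4
tool_pos: [0.418, 0.1938, 0.3556]
tool_rot: [-180.0, 0.0, 90.0]
force: [0.8, 0.4, -0.9]
grip_width: 0.0483
grasp_force: 0.0
```

```bash
python3 plan.py .501 .105 .091 66 5 0
```

```text
at [0.418  0.1938 0.3556] [-1.7996e+02  4.0000e-02  8.9990e+01] grasp z 0.1916 F [ 0.8  0.4 -0.9] w 0.0483 0.0 t 6.4
tot [ 0.083  -0.0888 -0.1006] turn 0.4187228009209969
[np.float64(-0.0177), np.float64(0.0166), np.float64(0.0201), 0, 0, np.float64(0.0837), '0']
[np.float64(-0.0163), np.float64(0.018), np.float64(0.0201), 0, 0, np.float64(0.0837), '0']
[np.float64(-0.0147), np.float64(0.0193), np.float64(0.0201), 0, 0, np.float64(0.0837), '0']
[np.float64(-0.0131), np.float64(0.0205), np.float64(0.0201), 0, 0, np.float64(0.0837), '0']
[np.float64(-0.0113), np.float64(0.0215), np.float64(0.0201), 0, 0, np.float64(0.0837), '0']
```

{"name": "drive_tool", "arguments": {
  "rows": [-0.0177,0.0166,0,0,0,0.084,0.1,-0.0163,0.018,0,0,0,0.084,0.1,-0.0147,0.0193,0,0,0,0.084,0.1,-0.013,0.0205,0,0,0,0.084,0.1,-0.0113,0.0215,0.03,0,0,0.084,0.1]
}}

```text
time_s: 7.02
tool_pos: [0.5022, 0.1049, 0.3259]
tool_rot: [179.9, -0.1, 65.8]
force: [-0.3, -0.3, 0.1]
grip_width: 0.0481
grasp_force: 0.0
```

{"name": "drive_tool", "arguments": {
  "rows": [0,0,0.03,0,0,0,0.1,0,0,0.025,0,0,0,0.1,0,0,0.015,0,0,0,0.1,0,0,0,0,0,0,0.1]
}}

```text
time_s: 7.52
tool_pos: [0.5004, 0.1053, 0.2546]
tool_rot: [-179.8, 0.1, 66.0]
force: [-0.4, 0.6, 1.1]
grip_width: 0.0479
grasp_force: 0.0
```

{"name": "drive_tool", "arguments": {
  "rows": [0,0,0,0,0,0,-1,0,0,0,0,0,0,-1,0,0,0,0,0,0,-1,0,0,0,0,0,0,-1,0,0,0,0,0,0,-1],
  "grip_force": 8
}}

```text
time_s: 8.15
tool_pos: [0.5013, 0.1054, 0.2566]
tool_rot: [180.0, -0.0, 65.9]
force: [-0.4, -0.7, 2.5]
grip_width: 0.0174
grasp_force: 8.0
```

```bash
python3 plan.py .4705 .112 .091 89.5 4 -1
```

```text
at [0.5013 0.1054 0.2566] [ 1.7996e+02 -1.0000e-02  6.5930e+01] grasp z 0.0926 F [-0.4 -0.7  2.5] w 0.0174 8.0 t 8.15
tot [-0.0308  0.0066 -0.0016] turn -0.41130472274574936
[np.float64(-0.0016), np.float64(-0.0077), np.float64(0.0004), 0, 0, np.float64(-0.1028), '-1']
[np.float64(-0.0008), np.float64(-0.0078), np.float64(0.0004), 0, 0, np.float64(-0.1028), '-1']
[np.float64(-0.0), np.float64(-0.0079), np.float64(0.0004), 0, 0, np.float64(-0.1028), '-1']
[np.float64(0.0008), np.float64(-0.0078), np.float64(0.0004), 0, 0, np.float64(-0.1028), '-1']
```

{"name": "drive_tool", "arguments": {
  "rows": [-0.0004,-0.0077,0,0,0,-0.103,-1,-0.0004,-0.0077,0,0,0,-0.103,-1,-0.0004,-0.0077,0,0,0,-0.103,-1,-0.0004,-0.0077,0,0,0,-0.103,-1,0,0,0,0,0,0,-1]
}}

```text
time_s: 8.78
tool_pos: [0.4711, 0.1121, 0.2566]
tool_rot: [180.0, 0.0, 89.5]
force: [-0.8, 0.1, 3.7]
grip_width: 0.018
grasp_force: 8.0
```

{"name": "drive_tool", "arguments": {
  "rows": [0,0,0,0,0,0,-1,0,0,0,0,0,0,-0.3,0,0,0,0,0,0,0,0,0,0,0,0,0,0,0,0,-0.03,0,0,0,0]
}}

```text
time_s: 9.4
tool_pos: [0.4702, 0.1112, 0.2847]
tool_rot: [-179.7, -0.0, 89.5]
force: [0.1, 0.4, 1.1]
grip_width: 0.0424
grasp_force: 0.0
```

{"name": "drive_tool", "arguments": {
  "rows": [0,0,-0.05,0,0,0,0,-0.05,0.0,-0.03,0,0,0,0,-0.06,0.01,0,0,0,0,0,-0.06,0.015,0,0,0,0,0,-0.06,0.015,0,0,0,0,0]
}}

```text
time_s: 10.02
tool_pos: [0.5095, -0.1205, 0.3665]
tool_rot: [180.0, 0.1, 89.5]
force: [0.1, 0.9, 1.1]
grip_width: 0.0435
grasp_force: 0.0
```

```bash
python3 plan.py .559 -.178 .12 90 4 0;python3 - <<'E'
from h import *
from cell import *
c=read_camera("top");pickle.dump(c,open("top1.pkl","wb"))
cv2.imwrite("pics/t1.png",cv2.resize(c["color"][145:260,115:275],(800,575),interpolation=cv2.INTER_CUBIC))
E
```

```text
at [ 0.5095 -0.1205  0.3665] [1.7996e+02 7.0000e-02 8.9520e+01] grasp z 0.2025 F [0.1 0.9 1.1] w 0.0435 0.0 t 10.03
tot [ 0.0495 -0.0575 -0.0825] turn -0.00837111665738055
[np.float64(-0.0143), np.float64(0.0125), np.float64(0.0206), 0, 0, np.float64(-0.0021), '0']
[np.float64(-0.0143), np.float64(0.0125), np.float64(0.0206), 0, 0, np.float64(-0.0021), '0']
[np.float64(-0.0143), np.float64(0.0124), np.float64(0.0206), 0, 0, np.float64(-0.0021), '0']
[np.float64(-0.0144), np.float64(0.0124), np.float64(0.0206), 0, 0, np.float64(-0.0021), '0']
```

View pics/t1.png

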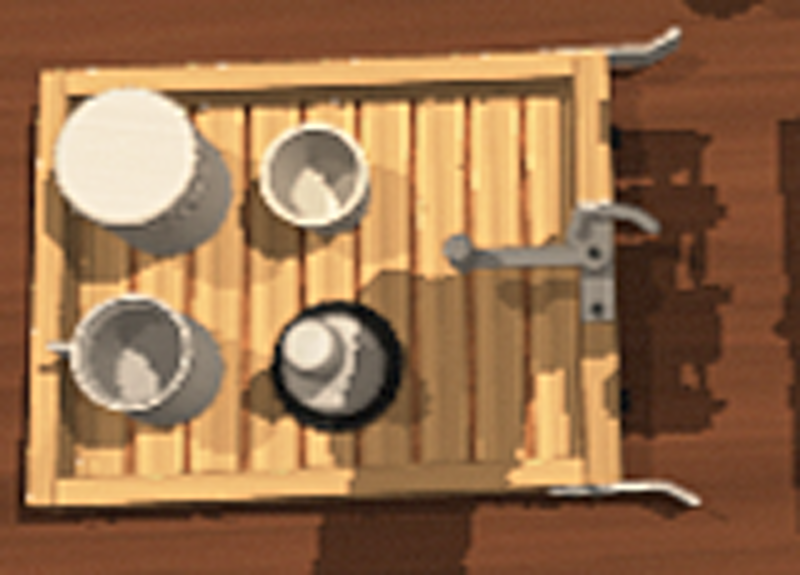

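{"name": "drive_tool", "arguments": {
  "rows": [-0.0143,0.0125,0.03,0,0,0.003,0,-0.0143,0.0125,0.03,0,0,0.003,0,-0.0143,0.0125,0.03,0,0,0,0,-0.0143,0.0125,0.02,0,0,0,0,0,0,0,0,0,0,0]
}}

```text
time_s: 10.7
tool_pos: [0.5582, -0.1772, 0.2541]
tool_rot: [-179.8, -0.1, 89.1]
force: [0.3, -0.0, 0.8]
grip_width: 0.0435
grasp_force: 0.0
```

```bash
python3 plan.py .5587 -.178 .039 89.2 2 0
```

```text
at [ 0.5582 -0.1772  0.2541] [-1.798e+02 -1.100e-01  8.910e+01] grasp z 0.0901 F [ 0.3 -0.   0.8] w 0.0435 0.0 t 10.7
tot [ 0.0005 -0.0008 -0.0511] turn -0.001825598403950135
[np.float64(-0.0004), np.float64(0.0002), np.float64(0.0256), 0, 0, np.float64(-0.0009), '0']
[np.float64(-0.0004), np.float64(0.0002), np.float64(0.0256), 0, 0, np.float64(-0.0009), '0']
```

{"name": "drive_tool", "arguments": {
  "rows": [0,0,0.03,0,0,0,0,0,0,0.02,0,0,0,0,0,0,0,0,0,0,0,0,0,0,0,0,0,-1,0,0,0,0,0,0,-1],
  "grip_force": 15
}}

```text
time_s: 11.32
tool_pos: [0.5592, -0.1763, 0.2075]
tool_rot: [179.9, 0.1, 89.2]
force: [-0.2, 0.2, -0.7]
grip_width: 0.0312
grasp_force: 0.0
```

{"name": "drive_tool", "arguments": {
  "rows": [0,0,0,0,0,0,-1,0,0,0,0,0,0,-1,0,0,0,0,0,0,-1,0,0,0,0,0,0,-1,0,0,0,0,0,0,-1],
  "grip_force": 60
}}

```text
time_s: 11.95
tool_pos: [0.5595, -0.1763, 0.2069]
tool_rot: [179.9, 0.0, 89.2]
force: [4.0, -0.4, 3.0]
grip_width: 0.0155
grasp_force: 60.0
```

```bash
python3 plan.py .5865 -.108 .039 89.5 10 -1
```

```text
at [ 0.5595 -0.1763  0.2069] [1.7987e+02 3.0000e-02 8.9210e+01] grasp z 0.0429 F [ 4.  -0.4  3. ] w 0.0155 60.0 t 11.95
tot [ 0.027   0.0683 -0.0039] turn -0.005121770231557576
[np.float64(0.0069), np.float64(0.0026), np.float64(0.0004), 0, 0, np.float64(-0.0005), '-1']
[np.float64(0.0069), np.float64(0.0026), np.float64(0.0004), 0, 0, np.float64(-0.0005), '-1']
[np.float64(0.0069), np.float64(0.0026), np.float64(0.0004), 0, 0, np.float64(-0.0005), '-1']
[np.float64(0.0069), np.float64(0.0026), np.float64(0.0004), 0, 0, np.float64(-0.0005), '-1']
[np.float64(0.0069), np.float64(0.0026), np.float64(0.0004), 0, 0, np.float64(-0.0005), '-1']
[np.float64(0.0069), np.float64(0.0026), np.float64(0.0004), 0, 0, np.float64(-0.0005), '-1']
[np.float64(0.0069), np.float64(0.0026), np.float64(0.0004), 0, 0, np.float64(-0.0005), '-1']
[np.float64(0.0069), np.float64(0.0026), np.float64(0.0004), 0, 0, np.float64(-0.0005), '-1']
[np.float64(0.0069), np.float64(0.0026), np.float64(0.0004), 0, 0, np.float64(-0.0005), '-1']
[np.float64(0.0069), np.float64(0.0026), np.float64(0.0004), 0, 0, np.float64(-0.0005), '-1']
```

{"name": "drive_tool", "arguments": {
  "rows": [0.003,0.001,0,0,0,0,-1,0.005,0.002,0,0,0,-0.001,-1,0.007,0.0027,0,0,0,-0.001,-1,0.007,0.0027,0,0,0,-0.001,-1,0.007,0.0027,0,0,0,-0.001,-1]
}}

```text
time_s: 12.58
tool_pos: [0.569, -0.1515, 0.2069]
tool_rot: [-179.8, 0.4, 89.3]
force: [-3.4, -8.7, 10.3]
grip_width: 0.0159
grasp_force: 60.3
```

{"name": "drive_tool", "arguments": {
  "rows": [0.007,0.0027,0,0,0,-0.001,-1,0.007,0.0027,0,0,0,0,-1,0.007,0.0027,0,0,0,0,-1,0.007,0.0027,0,0,0,0,-1,0.006,0.0022,0,0,0,0,-1]
}}

```text
time_s: 13.2
tool_pos: [0.5825, -0.1176, 0.2069]
tool_rot: [-179.8, 0.4, 89.4]
force: [-3.9, -9.0, 10.8]
grip_width: 0.0156
grasp_force: 60.3
```

{"name": "drive_tool", "arguments": {
  "rows": [0.004,0.002,0,0,0,0,-1,0.001,0.0006,0,0,0,0,-1,0,0,0,0,0,0,-1]
}}

```text
time_s: 13.58
tool_pos: [0.5849, -0.1125, 0.2069]
tool_rot: [-179.7, 0.4, 89.4]
force: [-4.7, -8.7, 11.7]
grip_width: 0.0156
grasp_force: 60.3
```

```bash
python3 plan.py .5865 -.108 .043 89.5 1 -1;python3 - <<'E'
from h import *
from cell import *
for n in("top","side"):
    c=read_camera(n);pickle.dump(c,open(n+"2.pkl","wb"))
    if n=="top":A=cv2.resize(c["color"][145:265,215:335],(600,600),interpolation=cv2.INTER_CUBIC);cv2.imwrite("pics/t2.png",A)
    else:cv2.imwrite("pics/s2.png",cv2.resize(c["color"][110:260,180:355],(700,600),interpolation=cv2.INTER_CUBIC))
E
```

```text
at [ 0.5849 -0.1125  0.2069] [-179.74    0.43   89.39] grasp z 0.0429 F [-4.7 -8.7 11.7] w 0.0156 60.3 t 13.57
tot [0.0016 0.0045 0.0001] turn -0.0018663097174971277
[np.float64(0.0045), np.float64(0.0015), np.float64(-0.0001), 0, 0, np.float64(-0.0019), '-1']
```

View pics/t2.png

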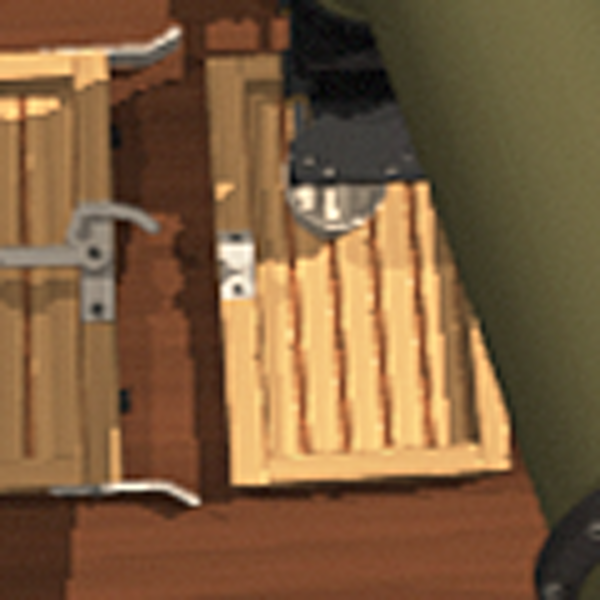

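Run:
```python
from h import *
t=load("top2")
q=lambda x,y,z=.046:plane(t,((x+.5)/5-.5+215,(y+.5)/5-.5+145),z)[0,:2]
def ln(n,a,b):
    A,B=q(*a),q(*b);d=A-B;print(n,A.round(4),B.round(4),"mid",((A+B)/2).round(4),"L",np.linalg.norm(d).round(4),"yaw",np.degrees(np.arctan2(d[1],d[0])).round(2))
ln("leaf",(206,60),(232,487));ln("main",(110,53),(122,487))
print("plates",q(236,264),q(100,280),"keeper(z.069)",q(238,266,.069),"pivot",q(94,253,.072))
```

```text
leaf [ 0.5895 -0.0347] [ 0.3344 -0.036 ] mid [ 0.4619 -0.0354] L 0.2551 yaw 0.29
main [0.5967 0.0227] [0.3375 0.0269] mid [0.4671 0.0248] L 0.2592 yaw -0.94
plates [ 0.46408963 -0.04565657] [0.45850453 0.03444467] keeper(z.069) [ 0.45848658 -0.04570094] pivot [0.46957674 0.03643544]
```

View pics/s2.png

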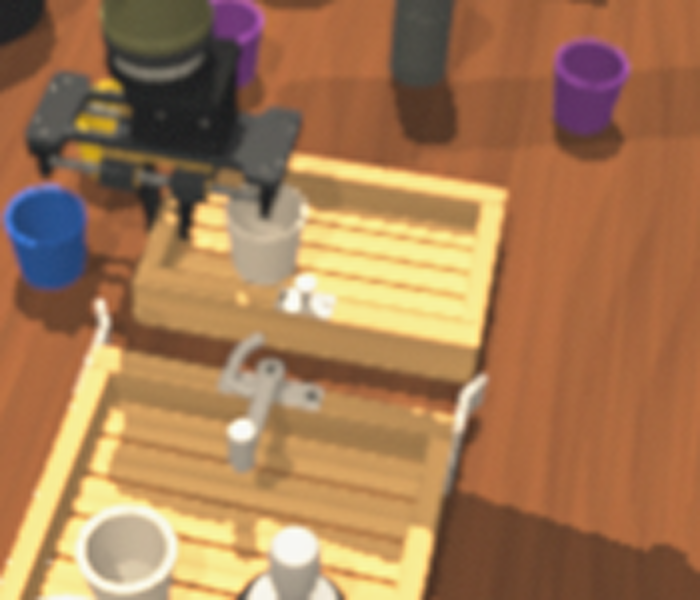

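{"name": "drive_tool", "arguments": {
  "rows": [0,0.0,-0.001,0,0,0.004,-1,0.001,0.001,-0.001,0,0,0.004,-1,0.003,0.001,0,0,0,0.005,-1,0.004,0.001,0,0,0,0.005,-1,0.004,0.0003,0,0,0,0,-1]
}}

```text
time_s: 14.3
tool_pos: [0.5893, -0.0954, 0.2073]
tool_rot: [-179.9, -0.1, 88.5]
force: [-0.6, -2.0, -5.9]
grip_width: 0.0156
grasp_force: 60.2
```

{"name": "drive_tool", "arguments": {
  "rows": [0.003,0,0,0,0,0,-1,0,0,0,0,0,0,-1,0,0,0,0,0,0,-1]
}}

```text
time_s: 14.68
tool_pos: [0.5897, -0.0934, 0.2081]
tool_rot: [-180.0, -0.0, 88.4]
force: [-0.2, -0.2, -6.0]
grip_width: 0.0154
grasp_force: 60.2
```

```bash
python3 plan.py .5865 -.098 .043 89.5 1 -1;python3 - <<'E'
from h import *
from cell import *
c=read_camera("top");pickle.dump(c,open("top3.pkl","wb"))
cv2.imwrite("pics/t3.png",cv2.resize(c["color"][145:255,225:305],(436,600),interpolation=cv2.INTER_CUBIC))
E
```

```text
at [ 0.5897 -0.0934  0.2081] [-1.7999e+02 -3.0000e-02  8.8430e+01] grasp z 0.0441 F [-0.2 -0.2 -6. ] w 0.0154 60.2 t 14.68
tot [-0.0032 -0.0046 -0.0011] turn -0.01861331047828818
[np.float64(-0.0047), np.float64(-0.0031), np.float64(0.0011), 0, 0, np.float64(-0.0186), '-1']
```

View pics/t3.png

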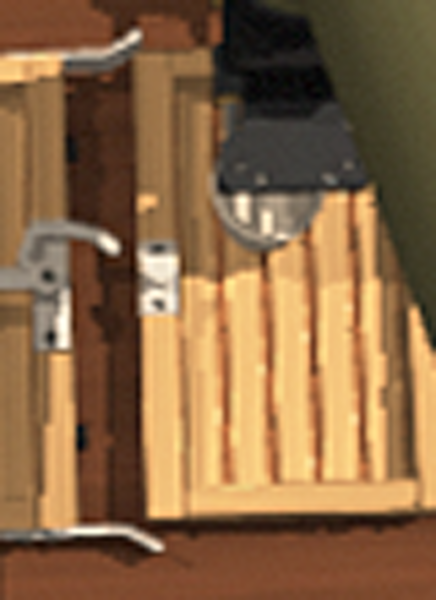

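Run:
```python
from h import *
t=load("top3")
k=600/110
q=lambda x,y,z=.046:plane(t,((x+.5)/k-.5+225,(y+.5)/k-.5+145),z)[0,:2]
def ln(n,a,b):
    A,B=q(*a),q(*b);d=A-B;print(n,A.round(4),B.round(4),"mid",((A+B)/2).round(4),"L",np.linalg.norm(d).round(4),"yaw",np.degrees(np.arctan2(d[1],d[0])).round(2))
ln("leaf",(133,53),(146,520));ln("main",(65,57),(76,529))
```

```text
leaf [ 0.5977 -0.0146] [ 0.3416 -0.0088] mid [ 0.4697 -0.0117] L 0.2561 yaw -1.31
main [0.5972 0.0229] [0.3388 0.0282] mid [0.468  0.0256] L 0.2585 yaw -1.17
```

{"name": "drive_tool", "arguments": {
  "rows": [0.001,-0.0008,0.0005,0,0,0,-1,0.003,-0.0007,0,0,0,0,-1,0.005,-0.0004,0,0,0,0,-1,0.005,0,0,0,0,0,-1,0.005,0,0,0,0,0,-1]
}}

```text
time_s: 15.35
tool_pos: [0.5882, -0.0741, 0.2077]
tool_rot: [-180.0, 0.0, 88.5]
force: [-0.3, -1.8, -6.0]
grip_width: 0.0157
grasp_force: 60.2
```

{"name": "drive_tool", "arguments": {
  "rows": [0.003,-0.0002,0,0,0,0,-1,0.003,0,0,0,0,0,-1,0.001,0,0,0,0,0,-1,0,0,0,0,0,0,-1,0,0,0,0,0,0,-1]
}}

```text
time_s: 15.98
tool_pos: [0.5884, -0.0676, 0.2077]
tool_rot: [-180.0, -0.0, 88.4]
force: [0.1, -0.5, -5.9]
grip_width: 0.0154
grasp_force: 60.2
```

{"name": "drive_tool", "arguments": {
  "rows": [0.002,0,0.0004,0,0,0,-1,0.002,0,0.0003,0,0,0,-1,0.002,0,0,0,0,0,-1,0,0,0,0,0,0,-1,0,0,0,0,0,0,-1]
}}

```text
time_s: 16.6
tool_pos: [0.5885, -0.0614, 0.2071]
tool_rot: [-180.0, -0.0, 88.5]
force: [-0.5, -1.3, -4.7]
grip_width: 0.0157
grasp_force: 60.2
```

{"name": "drive_tool", "arguments": {
  "rows": [0.001,0,0,0,0,0,-1,0.001,0,0,0,0,0,-1,0.001,0,0,0,0,0,-1,0,0,0,0,0,0,-1,0,0,0,0,0,0,-1]
}}

```text
time_s: 17.23
tool_pos: [0.5888, -0.059, 0.2071]
tool_rot: [180.0, 0.0, 88.4]
force: [0.5, -4.7, -5.1]
grip_width: 0.0158
grasp_force: 60.3
```

{"name": "drive_tool", "arguments": {
  "rows": [0.001,0,0,0,0,0,-1,0.001,0,0,0,0,0,-1,0,0,0,0,0,0,-1,0,0,0,0,0,0,-1]
}}

```text
time_s: 17.73
tool_pos: [0.5889, -0.0572, 0.2072]
tool_rot: [180.0, 0.1, 88.5]
force: [2.0, -5.9, -5.5]
grip_width: 0.0158
grasp_force: 60.4
```

{"name": "drive_tool", "arguments": {
  "rows": [0.001,0,0,0,0,0,-1,0.001,0,0,0,0,0,-1,0,0,0,0,0,0,-1,0,0,0,0,0,0,-1]
}}

```text
time_s: 18.23
tool_pos: [0.5891, -0.0558, 0.2072]
tool_rot: [179.9, 0.1, 88.4]
force: [2.2, -6.8, -5.3]
grip_width: 0.0157
grasp_force: 60.5
```

Run:
```python
from h import *
from cell import *
c=read_camera("top");pickle.dump(c,open("top4.pkl","wb"))
cv2.imwrite("pics/t4.png",cv2.resize(c["color"][145:255,215:295],(436,600),interpolation=cv2.INTER_CUBIC))
```

```text
(no output)
```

View pics/t4.png

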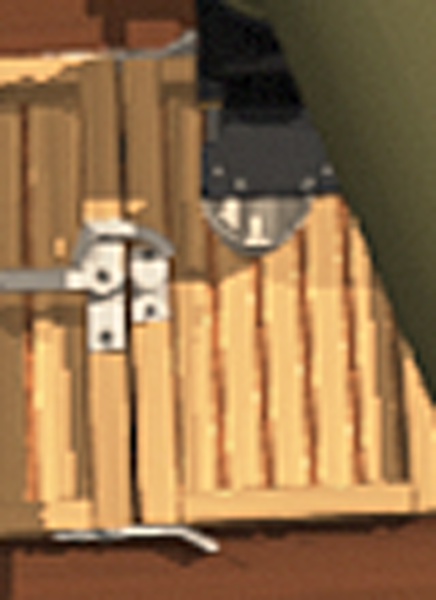

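{"name": "drive_tool", "arguments": {
  "rows": [0.001,0,0,0,0,0,-1,0.001,0,0,0,0,0,-1,0.001,0,0,0,0,0,-1,0,0,0,0,0,0,-1,0,0,0,0,0,0,-1]
}}

```text
time_s: 18.9
tool_pos: [0.5894, -0.0536, 0.2073]
tool_rot: [179.9, 0.2, 88.4]
force: [2.6, -8.0, -5.8]
grip_width: 0.0153
grasp_force: 60.7
```

{"name": "drive_tool", "arguments": {
  "rows": [0.001,0,0.0005,0,0,0,-1,0.001,0,0.0005,0,0,0,-1,0.001,0,0.0005,0,0,0,-1,0,0,0,0,0,0,-1,0,0,0,0,0,0,-1]
}}

```text
time_s: 19.52
tool_pos: [0.5896, -0.052, 0.207]
tool_rot: [179.9, 0.4, 88.4]
force: [-0.7, -12.0, 2.7]
grip_width: 0.0154
grasp_force: 60.9
```

{"name": "drive_tool", "arguments": {
  "rows": [0,0,0,0,0,0,-0.3,0,0,0,0,0,0,0,0,0,0,0,0,0,0,0,0,-0.03,0,0,0,0,0,0,-0.05,0,0,0,0]
}}

```text
time_s: 20.15
tool_pos: [0.588, -0.0479, 0.2847]
tool_rot: [-179.8, -0.1, 88.5]
force: [0.6, -0.7, 0.6]
grip_width: 0.0433
grasp_force: 0.0
```

{"name": "drive_tool", "arguments": {
  "rows": [0,0,-0.04,0,0,0,0,0,0,0,0,0,0,0]
}}

```text
time_s: 20.4
tool_pos: [0.5902, -0.0473, 0.3294]
tool_rot: [179.6, 0.0, 88.5]
force: [-0.6, 0.9, -0.6]
grip_width: 0.0435
grasp_force: 0.0
```

```bash
python3 plan.py .4711 .1118 .16 89.5 5 0;python3 - <<'E'
from h import *
from cell import *
c=read_camera("top");pickle.dump(c,open("top5.pkl","wb"))
# seam gap: dark columns between rails, sampled at lower rows (crop t4 geometry), sub-pixel
g=cv2.cvtColor(c["color"],cv2.COLOR_BGR2GRAY).astype(int);g4=cv2.cvtColor(load("top4")["color"],cv2.COLOR_BGR2GRAY).astype(int)
for r in (160,170,215,222,230,235):print(r,g4[r,232:246].tolist(),g[r,232:246].tolist())
E
```

```text
at [ 0.5902 -0.0473  0.3294] [1.7961e+02 1.0000e-02 8.8490e+01] grasp z 0.1654 F [-0.6  0.9 -0.6] w 0.0435 0.0 t 20.4
tot [-0.1191  0.1591 -0.0054] turn -0.017578634529981763
[np.float64(0.0312), np.float64(-0.0246), np.float64(0.0011), 0, 0, np.float64(-0.0035), '0']
[np.float64(0.0313), np.float64(-0.0245), np.float64(0.0011), 0, 0, np.float64(-0.0035), '0']
[np.float64(0.0313), np.float64(-0.0244), np.float64(0.0011), 0, 0, np.float64(-0.0035), '0']
[np.float64(0.0314), np.float64(-0.0243), np.float64(0.0011), 0, 0, np.float64(-0.0035), '0']
[np.float64(0.0315), np.float64(-0.0242), np.float64(0.0011), 0, 0, np.float64(-0.0035), '0']
160 [113, 117, 122, 118, 79, 94, 124, 117, 123, 124, 127, 113, 89, 82] [186, 158, 115, 121, 85, 22, 157, 210, 171, 114, 113, 186, 184, 89]
170 [110, 115, 120, 126, 88, 41, 97, 114, 121, 125, 121, 127, 102, 87] [110, 114, 119, 127, 93, 10, 81, 114, 107, 121, 121, 121, 120, 81]
215 [190, 186, 180, 185, 190, 179, 107, 67, 162, 195, 195, 196, 197, 205] [191, 184, 183, 185, 189, 182, 116, 6, 133, 191, 192, 195, 195, 198]
222 [178, 186, 182, 180, 180, 197, 148, 20, 160, 206, 197, 197, 197, 206] [178, 184, 183, 182, 182, 198, 154, 15, 43, 160, 202, 196, 197, 198]
230 [147, 184, 186, 178, 180, 192, 143, 8, 153, 205, 195, 198, 197, 203] [148, 185, 183, 179, 178, 191, 148, 26, 17, 162, 207, 197, 199, 199]
235 [137, 190, 181, 178, 176, 188, 156, 51, 94, 179, 199, 199, 198, 202] [139, 188, 183, 178, 176, 185, 156, 61, 10, 155, 203, 196, 198, 196]
```

{"name": "drive_tool", "arguments": {
  "rows": [0.031,-0.0246,0,0,0,-0.0035,0,0.031,-0.0246,0,0,0,-0.0035,0,0.031,-0.0244,0,0,0,-0.0035,0,0.031,-0.0243,0,0,0,-0.0035,0,0.031,-0.0242,0,0,0,-0.0035,0]
}}

```text
time_s: 21.08
tool_pos: [0.4684, 0.1099, 0.3241]
tool_rot: [-179.9, -0.0, 89.5]
force: [-0.1, 0.2, -0.1]
grip_width: 0.0436
grasp_force: 0.0
```

{"name": "drive_tool", "arguments": {
  "rows": [0,0,0.03,0,0,0,0,0,0,0,0,0,0,0,0,0,0,0,0,0,0]
}}

```text
time_s: 21.45
tool_pos: [0.4701, 0.1086, 0.2954]
tool_rot: [-179.9, -0.0, 89.4]
force: [-0.3, 0.6, 0.1]
grip_width: 0.0435
grasp_force: 0.0
```

```bash
python3 plan.py .4711 .1118 .092 89.5 2 0
```

```text
at [0.4701 0.1086 0.2954] [-1.7994e+02 -4.0000e-02  8.9430e+01] grasp z 0.1314 F [-0.3  0.6  0.1] w 0.0435 0.0 t 21.45
tot [ 0.001   0.0032 -0.0394] turn -0.0013057564498448748
[np.float64(0.0016), np.float64(0.0005), np.float64(0.0197), 0, 0, np.float64(-0.0007), '0']
[np.float64(0.0016), np.float64(0.0005), np.float64(0.0197), 0, 0, np.float64(-0.0007), '0']
```

{"name": "drive_tool", "arguments": {
  "rows": [0.0016,0.0005,0.02,0,0,0,0,0.0016,0.0005,0.019,0,0,0,0,0,0,0,0,0,0,0,0,0,0,0,0,0,-1,0,0,0,0,0,0,-1],
  "grip_force": 30
}}

```text
time_s: 22.08
tool_pos: [0.4713, 0.1121, 0.2572]
tool_rot: [179.9, 0.0, 89.5]
force: [0.3, -0.3, -0.0]
grip_width: 0.0309
grasp_force: 0.0
```

{"name": "drive_tool", "arguments": {
  "rows": [0,0,0,0,0,0,-1,0,0,0,0,0,0,-1,0,0,0,0,0,0,-1]
}}

```text
time_s: 22.45
tool_pos: [0.4712, 0.1121, 0.2569]
tool_rot: [180.0, 0.0, 89.5]
force: [0.3, 0.1, 2.4]
grip_width: 0.0173
grasp_force: 30.0
```

{"name": "drive_tool", "arguments": {
  "rows": [-0.0004,0.00785,0,0,0,0.105,-1,-0.0004,0.00785,0,0,0,0.105,-1,-0.0004,0.00785,0,0,0,0.105,-1,-0.0004,0.00785,0,0,0,0.105,-1,-0.0004,0.00785,0,0,0,0.105,-1]
}}

```text
time_s: 23.08
tool_pos: [0.5089, 0.1015, 0.2569]
tool_rot: [180.0, 0.0, 59.2]
force: [-0.5, -0.6, 3.1]
grip_width: 0.0171
grasp_force: 30.0
```

{"name": "drive_tool", "arguments": {
  "rows": [-0.0004,0.00785,0,0,0,0.105,-1,-0.0004,0.00785,0,0,0,0.105,-1,-0.0004,0.00785,0,0,0,0.105,-1]
}}

```text
time_s: 23.45
tool_pos: [0.5266, 0.0869, 0.2569]
tool_rot: [-180.0, 0.0, 41.2]
force: [-2.5, 2.1, 3.3]
grip_width: 0.0165
grasp_force: 30.0
```

{"name": "drive_tool", "arguments": {
  "rows": [-0.0004,0.00785,0,0,0,0.105,-1,-0.0004,0.00785,0,0,0,0.105,-1]
}}

```text
time_s: 23.7
tool_pos: [0.5355, 0.0749, 0.2569]
tool_rot: [-179.9, 0.0, 29.2]
force: [-3.7, 1.8, 4.6]
grip_width: 0.0173
grasp_force: 30.0
```

```bash
python3 plan.py .5455 .0365 .092 -0.5 4 -1;python3 - <<'E'
from h import *
from cell import *
c=read_camera("top");g=cv2.cvtColor(c["color"],cv2.COLOR_BGR2GRAY).astype(int)
for r in (215,222,230,235):print(r,g[r,232:246].tolist())
E
```

```text
at [0.5355 0.0749 0.2569] [-179.93    0.     29.22] grasp z 0.0929 F [-3.7  1.8  4.6] w 0.0173 30.0 t 23.7
tot [ 0.01   -0.0384 -0.0009] turn 0.5187467820514442
[np.float64(-0.0025), np.float64(0.0096), np.float64(0.0002), 0, 0, np.float64(0.1297), '-1']
[np.float64(-0.0012), np.float64(0.0098), np.float64(0.0002), 0, 0, np.float64(0.1297), '-1']
[np.float64(0.0), np.float64(0.0099), np.float64(0.0002), 0, 0, np.float64(0.1297), '-1']
[np.float64(0.0013), np.float64(0.0098), np.float64(0.0002), 0, 0, np.float64(0.1297), '-1']
215 [93, 93, 100, 97, 100, 100, 102, 106, 104, 103, 105, 105, 108, 107]
222 [90, 90, 91, 94, 96, 94, 98, 97, 102, 101, 102, 100, 103, 106]
230 [84, 83, 87, 88, 90, 89, 94, 92, 95, 98, 96, 101, 102, 103]
235 [76, 78, 83, 84, 85, 85, 90, 92, 94, 93, 97, 97, 99, 100]
```

{"name": "drive_tool", "arguments": {
  "rows": [-0.0004,0.00785,0,0,0,0.105,-1,-0.0004,0.00785,0,0,0,0.105,-1,-0.0004,0.00785,0,0,0,0.105,-1]
}}

```text
time_s: 24.12
tool_pos: [0.5422, 0.0581, 0.2568]
tool_rot: [-179.5, 0.1, 11.5]
force: [-5.4, 12.3, 4.3]
grip_width: 0.0178
grasp_force: 30.0
```

{"name": "drive_tool", "arguments": {
  "rows": [-0.0004,0.00785,0,0,0,0.105,-1,-0.0004,0.0075,0,0,0,0.1,-1,0,0,0,0,0,0,-1]
}}

```text
time_s: 24.5
tool_pos: [0.5451, 0.0388, 0.2568]
tool_rot: [-179.8, -0.0, -0.4]
force: [-0.3, 6.1, 3.2]
grip_width: 0.017
grasp_force: 30.0
```

```bash
python3 plan.py .5455 .0365 .092 -0.5 1 -1
```

```text
at [0.5451 0.0388 0.2568] [-1.7982e+02 -2.0000e-02 -4.2000e-01] grasp z 0.0928 F [-0.3  6.1  3.2] w 0.017 30.0 t 24.5
tot [ 0.0004 -0.0023 -0.0008] turn 0.001446032498567451
[np.float64(0.0004), np.float64(0.0023), np.float64(0.0008), 0, 0, np.float64(0.0014), '-1']
```

{"name": "drive_tool", "arguments": {
  "rows": [0,0.002,0,0,0,0.01,-1,0,0.002,0,0,0,0.01,-1,0,0,0,0,0,0,-1,0,0,0,0,0,0,-1]
}}

```text
time_s: 25.0
tool_pos: [0.5453, 0.0353, 0.2568]
tool_rot: [-179.7, -0.1, -1.5]
force: [0.1, 6.6, 2.0]
grip_width: 0.0168
grasp_force: 30.0
```

{"name": "drive_tool", "arguments": {
  "rows": [0,0,0,0,0,0,-0.4,0,0,0,0,0,0,-0.3,0,0,0,0,0,0,-0.3,0,0,-0.03,0,0,0,-0.3,0,0,-0.06,0,0,0,-0.3]
}}

```text
time_s: 25.62
tool_pos: [0.544, 0.0313, 0.3448]
tool_rot: [180.0, 0.4, -1.7]
force: [1.2, -1.3, 1.4]
grip_width: 0.0308
grasp_force: 0.0
```

{"name": "drive_tool", "arguments": {
  "rows": [0,0,-0.06,0,0,0,-0.3,0.03,0.05,-0.03,0,0,0,-0.3,0.02,0.055,0,0,0,0,-0.3,0.01,0.06,0,0,0,0,-0.3,0.0,0.06,0,0,0,0,-0.3]
}}

```text
time_s: 26.25
tool_pos: [0.5973, -0.1942, 0.4346]
tool_rot: [180.0, 0.0, -1.7]
force: [0.3, 0.6, 0.6]
grip_width: 0.0307
grasp_force: 0.0
```

{"name": "drive_tool", "arguments": {
  "rows": [0,0.06,0,0,0,0,-0.3,-0.01,0.06,0,0,0,0,-0.3,-0.01,0.06,0,0,0,0,-0.3,-0.01,0.05,0,0,0,0,-0.3,0,0,0,0,0,0,-0.3]
}}

```text
time_s: 26.88
tool_pos: [0.557, -0.4277, 0.4334]
tool_rot: [179.8, 0.2, -2.2]
force: [0.5, 0.5, -0.1]
grip_width: 0.0304
grasp_force: 0.0
```

```bash
python3 plan.py .5455 .0365 .092 -0.5 1 -1|head -1
python3 - <<'E'
from h import *
from cell import *
c=read_camera("top");s=read_camera("side");pickle.dump(c,open("top6.pkl","wb"));pickle.dump(s,open("side6.pkl","wb"))
g=cv2.cvtColor(c["color"],cv2.COLOR_BGR2GRAY).astype(int)
for r in (160,170,215,222,230,235):print(r,g[r,232:246].tolist())
# white knob/rims: bright low-saturation blobs
hsv=cv2.cvtColor(c["color"],cv2.COLOR_BGR2HSV)
m=cv2.inRange(hsv,(0,0,130),(180,60,255));m[:145]=0;m[255:]=0;m[:,:115]=0;m[:,310:]=0
N,l,st,ce=cv2.connectedComponentsWithStats(m)
for i in range(1,N):
    if st[i][4]>6:print(st[i],ce[i].round(1),"z.102",plane(c,ce[i],.102)[0,:2].round(4),"z.074",plane(c,ce[i],.074)[0,:2].round(4))
E
```

```text
at [ 0.557  -0.4277  0.4334] [179.85   0.23  -2.24] grasp z 0.2694 F [ 0.5  0.5 -0.1] w 0.0304 0.0 t 26.88
160 [188, 194, 199, 197, 193, 186, 195, 202, 202, 208, 180, 150, 182, 182]
170 [116, 110, 96, 158, 163, 153, 191, 200, 203, 202, 211, 181, 169, 203]
215 [190, 184, 183, 186, 189, 163, 172, 194, 191, 198, 197, 203, 188, 111]
222 [180, 184, 183, 183, 179, 187, 194, 192, 195, 199, 197, 200, 209, 160]
230 [148, 187, 184, 182, 180, 182, 154, 163, 200, 200, 200, 200, 210, 171]
235 [140, 187, 185, 179, 177, 184, 147, 161, 202, 198, 201, 201, 211, 180]
[245 151   6   4   8] [248.  152.2] z.102 [ 0.5862 -0.0112] z.074 [ 0.5952 -0.0116]
[237 155   7   1   7] [240. 155.] z.102 [0.5792 0.0119] z.074 [0.588  0.0122]
[126 163  35  27 716] [142.1 176.8] z.102 [0.529  0.2894] z.074 [0.5364 0.2974]
[229 165   6   5  21] [231.5 167.4] z.102 [0.5439 0.0374] z.074 [0.5518 0.0384]
[167 170  22  20 166] [177.2 180.8] z.102 [0.5126 0.1913] z.074 [0.5195 0.1965]
[250 170  22  21 154] [258.8 181.6] z.102 [ 0.499  -0.0372] z.074 [ 0.5056 -0.0383]
[231 173  14  36 284] [235.9 194.1] z.102 [0.4663 0.0284] z.074 [0.472  0.0291]
[260 178   8   6  25] [263.4 180.7] z.102 [ 0.5008 -0.0503] z.074 [ 0.5074 -0.0518]
[125 204  34  23 317] [142.6 216.9] z.102 [0.4153 0.2871] z.074 [0.4196 0.295 ]
[172 208  20  19 271] [181.4 216.7] z.102 [0.4104 0.1808] z.074 [0.4146 0.1858]
[234 241  21   5  28] [245.7 242.6] z.102 [0.331  0.0076] z.074 [0.3329 0.0077]
[225 242   8   2  12] [228.8 242.7] z.102 [0.3331 0.0532] z.074 [0.3351 0.0546]
```

{"name": "drive_tool", "arguments": {
  "rows": [0,0,0,0,0,0,-0.3,0,0,0,0,0,0,-0.3]
}}

```text
time_s: 27.22
tool_pos: [0.5615, -0.419, 0.4355]
tool_rot: [-180.0, -0.0, -1.5]
force: [0.1, 0.5, -0.1]
grip_width: 0.0307
grasp_force: 0.0
```

```bash
python3 -c "
from cell import *
print(sign_off())"
```

```text
the job is handed in; nothing more can be done
None
```

I handed the job in at about 27 s. The tamper stands on its mat, the end section is drawn up tight with its cup still standing, and the lever lies along the rail, all by my own camera checks, since sign-off returned no verdict.

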